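# Unstack the instrument cases and set out the next pack

### The arm

A 7-joint arm with a two-finger parallel gripper is mounted at the origin on the work surface. World frame = base frame: x ahead of the robot, y to its left, z up, the work surface at z = 0. Lengths are in m, angles in rad, forces in N, time in s.
With the tool pointing down it reaches from about 0.425 to 0.875 m from the base axis. Payload 4.7 kg.
Tool frame: the origin (TCP) lies at the centre of the arm's flange, where the gripper is bolted on; the fingertips stand 182 mm ahead of it and the grasp point (between the pads) lies 164 mm ahead of it; z points along the fingers, y is the direction in which the jaws open and shut (so a half turn about z gives the same grasp; the last joint's range is limited). The gripper opens to 87 mm and grips with 3 to 60 N. Pads are 19 mm wide; open, the fingers measure 117 mm over their backs; the gripper's body (75 mm by 190 mm) begins 51 mm behind the grasp point.
Start: joints at [-1.209, 0.321, -0.07, 1.45, 0.023, 1.371, -0.057], TCP at [0.222, 0.611, 0.405] pointing down, gripper open.
Joint ranges: [-2.86, 2.86], [-0.3, 2.09], [-1.38, 1.24], [0.06, 2.45], [-1.56, 4.7], [0.09, 2.05], [-2.69, 2.69]. Speed limits (rad/s): [2.57, 2.57, 3.14, 3.14, 3.14, 3.14, 3.14].

### API

Orientations are given as a rotation vector (axis times angle).
In Python, from bench import get_state, get_image, close_job, spot_in, masks_of gives the robot as it stands.
- The arm moves only by the tool arm_command, never from a script. Its argument "motion" is a list that holds one entry, the list of rows, each a list of 5 numbers: the closure, from -1 (fully open) to 1 (shut), so that 0 is half open, then the shift along the tool's x, y, z in m, then the turn about the tool's z in rad. A call has 1 to 12 rows; each row is the pose to reach, as a shift and turn from the pose commanded when the call began, along the tool's axes at that moment; what a row does not reach only later rows make up. A row lasts 1/8 s, in which the tool goes at most 62.5 mm and 10.7 degrees, less where a joint would pass 70% of its speed; a pose out of reach is approached as far as the arm can. A call with a gripper value outside its range is refused whole. The fingers move at their own pace and stop on an object; "grip_force" is the grip in N (left out, the last holds). Time passes only in rows, so rows that repeat a pose let the fingers close. It gives the time, the measured TCP pose, the force and the opening at its end, in the units of the state.
- get_state(): the state, without advancing time (a new reading comes with each control period).
- get_image(name): name is "scene" or "top" or "wrist"; returns a dict with "img" (400x640x3 uint8, red, green, blue), "vertical_fov" (degrees; the focal length in pixels is half the picture's height over the tangent of half this angle, whatever the lens; pixels are square), "cx", "cy" (the principal point, pixels), "rvec" (rotation vector, rad) and "tvec" (3), from world to camera coordinates, as OpenCV has them; the wrist camera has in their place "mount" (4x4, takes a point from camera to tool coordinates, whose origin is the TCP and whose axes are the flange's). Camera axes: x right, y down, z forward; pixel columns grow to the right and rows downward; lengths in m; the calibration is good to about 2 mm. A picture is of the moment at which its call begins: read the wrist's pose just before it. There is no depth.
- close_job(): hands the job in, once; it reports no verdict.
Trained networks look in a picture, given as the dict that the camera call returned (one of the last four; its "shot" number tells which), for a name from the list of things; names that differ only in an ending like _2 or _b are one class to them, and where a whole thing is asked for, a point or a joint stands for the part that bears it (a point fixed in the world has none). Each returns a list of dicts, best first, with "score" (0 to 1); they miss things now and then, are a little off and sometimes report something else, mostly with a low value. They report only what shows in the picture. A call takes as long as a camera call. They do not tell look-alikes from the thing itself.
- spot_in(picture, label): "box" ([left, top, right, bottom] in pixels, round what is visible of it).
- masks_of(picture, label): "region" (400x640 bool, what is visible of it) and "box" ([left, top, right, bottom] in pixels, round what is visible of it).
The state is a dict: "time": time; "joint_positions": joint angles; "qd": joint speeds; "joint_torque": joint torques, N m; "position": TCP position; "tool_rot": TCP orientation; "ft_force": force on the tool from outside, world axes, zero at the start; "torque": the same for the moment, N m; "grip_width": opening from 0.0 (shut) to 1.0 (fully open).
Only numpy, scipy, OpenCV 4.12 (cv2) and the standard library are available. Lean on these libraries where they do the work, as an engineer would, in place of code of your own. Each camera call takes 0.05 s, during which the arm holds its last target. There are 200 camera calls.

### The job

Set out the next pack on the sealing bench (front, behind, left and right as seen from the robot's base): pile the two white spacer plates squarely one on top of the other on the centre of the black pad, long side along long side, and lay the long steel case midway between the dish and the pouch reel, centred on the line joining them and pointing square across that line. Lay the short steel case crosswise behind the far end of the long one, like the bar of a T, centred on it and with a gap of about 4 cm, and stand the small cup upright on the middle of the short case. Leave the jar and the little bottle standing, let go of everything and leave it at rest.

Things in the scene. Friction and masses are not known exactly. Their poses are not given: they have to be found in the camera images.
- dish: Round open steel dish, 80 mm across the rim, 30 mm high, fixed to the bench. Origin: centre of its underside. Its y axis points to the centre of the reel, its x axis points away from the robot (square to the line from dish to reel, within about 12 degrees of world x).
- reel: Small reel of pouch paper standing on end, white with blue bands, 76 mm across, 50 mm high, fixed; it always stands 300 mm from the dish (centre to centre), on the left of it seen from the robot. Origin: centre of its underside.
- pad: Black rubber pad, 100 x 80 x 4 mm, fixed flat on the bench, for the spacer plates. Origin: centre of its underside; x along its 100 mm side.
- long_case: Long closed steel instrument case, 150 x 50 x 26 mm, about 0.25 kg, loose, lying flat on the bench with plate_a on top of it. Origin: centre of its underside; x along its 150 mm length. The two ends look alike.
- short_case: Short closed steel instrument case, 110 x 50 x 26 mm, about 0.18 kg, loose, lying flat on the bench with plate_b on top of it. Origin: centre of its underside; x along its 110 mm length. The two ends look alike.
- plate_a: White rigid spacer plate with a grid of dark dots, 80 x 60 x 10 mm, about 0.07 kg, loose, lying on the long case at the start; its 60 mm width overhangs the 50 mm wide case by about 5 mm each side. Origin: centre of its underside; x along its 80 mm side. Identical to plate_b.
- plate_b: White rigid spacer plate, identical to plate_a (80 x 60 x 10 mm, x along the 80 mm side, origin at the centre of its underside), loose, lying on the short case at the start.
- cup: Small open steel cup, 44 mm across the rim, 40 mm across the foot, 40 mm high, wall 2.5 mm, about 0.06 kg, loose, standing on the bench. Origin: centre of its underside.
- jar: Bystander: small amber glass jar with a cap, 42 mm across, 65 mm high, on the bench. Origin: centre of its underside. Loose; must stay standing.
- dropper: Bystander: small white plastic bottle with a blue cap, 38 mm across, 85 mm high, on the bench. Origin: centre of its underside. Loose; must stay standing.
Mind the look-alikes: they are no part of the job. What is shaped like the plate_a but brown or orange is not meant.

How it is judged:
At the end, for the whole second after the job is handed in: Long case midway (15 mm), square to the dish-reel line (0.15 rad); short case beyond it on its axis (15 mm), centres 125-155 mm apart, crosswise (0.15 rad); cup upright on its centre (12 mm); plates flat, piled on the pad (15 mm, 0.2 rad), either order; all at rest (x of long_case in the frame of dish between -0.015 and 0.015 m and y of long_case in the frame of dish between 0.135 and 0.165 m and angle between the x axis of long_case and the x axis of dish, either way round below 0.15 rad and height (world z) of long_case between -0.003 and 0.004 m and angle between each of long_case, short_case, plate_a, plate_b's own z axis and vertical below 0.06 rad and (x of short_case in the frame of long_case between 0.125 and 0.155 m or x of short_case in the frame of long_case between -0.155 and -0.125 m) and x of short_case in the frame of dish above 0.1 m and y of short_case in the frame of long_case between -0.015 and 0.015 m and angle between the x axis of short_case and the y axis of long_case, either way round below 0.15 rad and height (world z) of short_case between -0.003 and 0.004 m and horizontal distance between cup and short_case below 0.012 m and height (world z) of cup between 0.022 and 0.031 m and angle between cup's own z axis and vertical below 0.08 rad and horizontal distance between each of plate_a, plate_b and pad below 0.015 m and angle between the x axis of each of plate_a, plate_b and the x axis of pad, either way round below 0.2 rad and ((height (world z) of plate_a between 0.001 and 0.008 m and height (world z) of plate_b between 0.01 and 0.018 m) or (height (world z) of plate_b between 0.001 and 0.008 m and height (world z) of plate_a between 0.01 and 0.018 m)) and linear speed of each of long_case, short_case, plate_a, plate_b, cup below 0.02 m/s); the robot touches nothing.
It fails at once if the jar or the little bottle is knocked over (angle between any of jar, dropper's own z axis and vertical above 0.5 rad).
It also fails if it takes over 134 s, if anything falls off the work surface, if the arm or the gripper's body presses on something with over 40 N, if the wrist force passes 120 N, or if a joint passes its speed limit or range.

## Working session

There is one attempt and no reset: what is moved stays moved. The work goes in short steps, Python scripts to look and compute and a tool call to move; the robot and the scene stay as the last step left them, time stands still between calls to the robot, and variables do not carry over. Pictures are saved under pics/ and viewed, on a budget of 14 in all, crops included, one or two more only if the job needs it, and the job is handed in when it is done.

Besides the shell and the picture viewer there is one more tool, called after "Emit:" as name(argument=value, ...) on one line, values as JSON. arm_command: Moves the arm, as the interface text tells. Its arguments: {"type":"object","properties":{"motion":{"type":"array"},"grip_force":{"type":"number"}},"required":["motion"]}

```bash
mkdir -p pics; ls; cat > h.py <<'E'
import numpy as np, cv2
from bench import *
from scipy.spatial.transform import Rotation as R
def save(p,n,crop=None,s=1):
    im=p["img"][:,:,::-1]
    if crop: im=im[crop[1]:crop[3],crop[0]:crop[2]]
    cv2.imwrite("pics/"+n,cv2.resize(im,None,fx=s,fy=s,interpolation=cv2.INTER_CUBIC))
def cam(p,st=None):
    f=200/np.tan(np.radians(p["vertical_fov"])/2)
    K=np.array([[f,0,p["cx"]],[0,f,p["cy"]],[0,0,1.]])
    if "mount" in p:
        T=np.eye(4);T[:3,:3]=R.from_rotvec(st["tool_rot"]).as_matrix();T[:3,3]=st["position"]
        C=T@np.array(p["mount"]); W=np.linalg.inv(C); return K,W[:3,:3],W[:3,3]
    return K,R.from_rotvec(np.array(p["rvec"]).ravel()).as_matrix(),np.array(p["tvec"]).ravel()
def px2w(c,uv,z):
    K,Rm,t=c; uv=np.atleast_2d(uv).astype(float)
    d=np.c_[uv,np.ones(len(uv))]@np.linalg.inv(K).T@Rm
    o=-Rm.T@t
    return o+d*((z-o[2])/d[:,2])[:,None]
def w2px(c,X):
    K,Rm,t=c; q=(np.atleast_2d(X)@Rm.T+t)@K.T; return q[:,:2]/q[:,2:]
E
python3 - <<'E'
from h import *
s=get_state();print({k:np.round(v,3) for k,v in s.items()})
for n in ("top","scene"):
    p=get_image(n);save(p,n+"0.png",s=1.25);c=cam(p);print(n,-c[1].T@c[2],[k for k in p],p["vertical_fov"])
    for l in ["dish","reel","pad","long_case","short_case","plate_a","cup","jar","dropper"]:
        print(l,[(np.round(d["box"]).astype(int).tolist(),round(d["score"],2)) for d in spot_in(p,l)[:4]])
E
```

```text
pics
{'time': np.float64(0.0), 'joint_positions': array([-1.209,  0.322, -0.07 ,  1.452,  0.023,  1.371, -0.057]), 'qd': array([ 0.001,  0.001, -0.001,  0.   , -0.   ,  0.001,  0.001]), 'joint_torque': array([ 0.0000e+00, -4.9128e+01, -4.0400e-01, -3.1252e+01, -6.4000e-02,
        4.4000e-02,  0.0000e+00]), 'position': array([0.221, 0.611, 0.404]), 'tool_rot': array([-5.430e-01, -3.094e+00,  3.000e-03]), 'ft_force': array([-0.585,  0.327,  0.013]), 'torque': array([-0.024, -0.017, -0.035]), 'grip_width': np.float64(1.002)}
top [ 0.23765916 -0.07685855  1.34504278] ['img', 'vertical_fov', 'cx', 'cy', 'rvec', 'tvec', 'shot'] 46.40604773224817
dish [([334, 189, 359, 220], 0.59)]
reel [([230, 174, 254, 204], 0.79)]
pad [([161, 233, 201, 264], 0.71)]
long_case [([411, 174, 434, 227], 0.7)]
short_case [([162, 166, 186, 205], 0.61)]
plate_a [([453, 152, 482, 180], 0.92), ([400, 135, 424, 166], 0.69), ([157, 176, 191, 195], 0.67), ([447, 256, 475, 279], 0.66)]
cup [([409, 249, 425, 264], 0.76), ([228, 177, 256, 205], 0.57), ([367, 148, 384, 164], 0.52)]
jar [([369, 148, 382, 164], 0.61)]
dropper [([225, 136, 244, 152], 0.65)]
scene [ 1.16839102 -0.32095557  1.01366344] ['img', 'vertical_fov', 'cx', 'cy', 'rvec', 'tvec', 'shot'] 44.991724770180284
dish [([288, 195, 318, 224], 0.6)]
reel [([400, 164, 433, 198], 0.84)]
pad [([414, 108, 461, 135], 0.68), ([200, 233, 236, 262], 0.25)]
long_case [([206, 219, 233, 278], 0.94)]
short_case [([467, 143, 501, 182], 0.94)]
plate_a [([230, 290, 271, 329], 0.88), ([202, 232, 237, 265], 0.84), ([139, 194, 175, 220], 0.82), ([468, 144, 505, 169], 0.79)]
cup [([198, 179, 218, 206], 0.78)]
jar [([281, 258, 301, 281], 0.83)]
dropper [([448, 197, 468, 226], 0.96), ([200, 180, 217, 207], 0.73)]
```

View pics/top0.png

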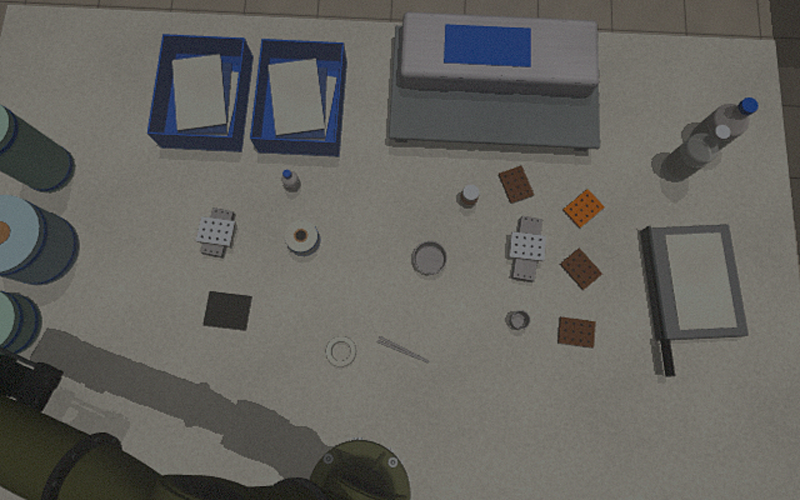

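View pics/scene0.png

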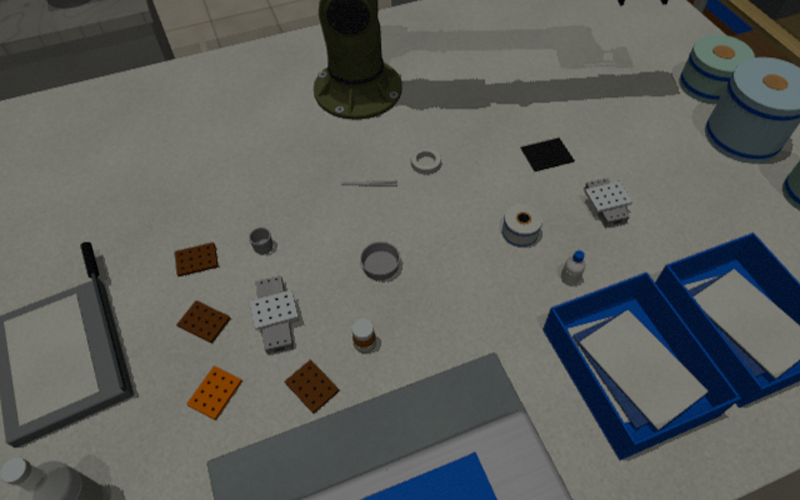

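Top view (800-px picture): the white plates lie at (527,245) on the long case and at (216,232) on the short one. The brown and orange look-alikes are at (516,184), (584,208), (581,268) and (577,332). The dish is at (429,258), reel (303,238), pad (228,310), cup (517,320), jar (470,196), dropper (290,181). A white ring at (340,351) and tweezers at (403,349) are not part of the job.

```bash
cat >> h.py <<'E'
from scipy.optimize import minimize
def model(kind,x,y,a):
    S=dict(pad=(.1,.08,0,.004),long_case=(.15,.05,0,.026),short_case=(.11,.05,0,.026),plate=(.08,.06,.026,.036))
    C=dict(dish=(.04,.04,0,.03),reel=(.038,.038,0,.05),cup=(.020,.022,0,.04),jar=(.021,.021,0,.065),dropper=(.019,.019,0,.085))
    if kind in S:
        l,w,z0,z1=S[kind];P=np.array([[sx*l/2,sy*w/2,z] for sx in(1,-1) for sy in(1,-1) for z in(z0,z1)])
    else:
        r0,r1,z0,z1=C[kind];t=np.linspace(0,2*np.pi,48);P=np.r_[np.c_[r0*np.cos(t),r0*np.sin(t),t*0+z0],np.c_[r1*np.cos(t),r1*np.sin(t),t*0+z1]]
    return np.c_[P[:,:2]@R.from_euler('z',a).as_matrix()[:2,:2].T+[x,y],P[:,2]]
def sil(c,P,up=4):
    q=w2px(c,P);h=cv2.convexHull(((q+.5)*up).astype(np.float32)).astype(np.int32)
    m=np.zeros((400*up,640*up),np.uint8);cv2.fillConvexPoly(m,h,1)
    return cv2.resize(m.astype(np.float32),(640,400),interpolation=cv2.INTER_AREA)
def fit(kind,views,x0,ignore=None):
    "views: list of (cam,mask)"
    rnd=kind in("dish","reel","cup","jar","dropper")
    def cost(v):
        e=0
        for c,m in views:
            s=sil(c,model(kind,v[0],v[1],0 if rnd else v[2]));e+=np.abs(s-m).sum()/m.sum()
        return e
    best=None
    for a in ([0] if rnd else [x0[2]] if len(x0)>2 else np.arange(6)*np.pi/6):
        v=np.r_[x0[:2],a];S=np.array([v,v+[.01,0,0],v+[0,.01,0]]+([] if rnd else [v+[0,0,.3]]))
        if rnd:S=S[:,:2]
        r=minimize(cost,S[0],method="Nelder-Mead",options=dict(initial_simplex=S,maxiter=90,xatol=2e-4,fatol=1e-4))
        if best is None or r.fun<best.fun:best=r
    return best.x,best.fun/len(views)
E
python3 - <<'E'
from h import *
ims={n:get_image(n) for n in("top","scene")}
near={"dish":(343,206),"reel":(243,190),"pad":(182,248),"plate_a":(421,198),"plate_b":(173,186),"cup":(413,256),"jar":(375,156),"dropper":(232,145)}
cs={n:cam(p) for n,p in ims.items()}
for l,uv in near.items():
    x0=px2w(cs["top"],uv,.02)[0]
    v=[]
    for n,p in ims.items():
        e=w2px(cs[n],[x0])[0]
        for d in masks_of(p,l):
            b=d["box"];ce=np.array([(b[0]+b[2])/2,(b[1]+b[3])/2])
            if np.linalg.norm(ce-e)<14: v.append((cs[n],d["region"].astype(float)));break
    k="plate" if "plate" in l else l
    print(l,np.round(x0[:2],3),len(v), *[np.round(q,4) for q in fit(k,v,x0[:2])] if v else [])
E
```

```text
dish [ 0.526 -0.129] 2 [ 0.5235 -0.1309] 0.1655
reel [0.559 0.166] 2 [0.5557 0.1665] 0.108
pad [0.381 0.324] 2 [0.3806 0.3297 1.5212] 0.0965
plate_a [ 0.561 -0.355] 2 [ 0.5605 -0.3554  1.501 ] 0.0915
plate_b [0.561 0.372] 2 [0.5597 0.3697 1.4549] 0.1028
cup [ 0.391 -0.333] 2 [ 0.3886 -0.3387] 0.3063
jar [ 0.683 -0.218] 2 [ 0.6738 -0.218 ] 0.1389
dropper [0.696 0.211] 2 [0.6918 0.2045] 0.4101
```

```bash
cat >> h.py <<'E'
def go(x,y,z,a,zoff=.164):
    "tool shift+turn to put grasp point at xyz, jaw axis (tool y) along world angle a (mod pi)"
    s=get_state();M=R.from_rotvec(s["tool_rot"]).as_matrix();p=np.array(s["position"])
    d=M.T@(np.array([x,y,z+zoff])-p)
    ja=np.arctan2(M[1,1],M[0,1]);t=-(a-ja);t=(t+np.pi/2)%np.pi-np.pi/2
    print("t=%.2f"%s["time"],"shift",np.round(d,4),"turn",round(t,3),"alt",round(t-np.sign(t)*np.pi,3),"j7",np.round(s["joint_positions"][6],2),"tilt",np.round(np.degrees(np.arccos(-M[2,2])),2),"grip",np.round(s["grip_width"],3), "F",np.round(s["ft_force"],1))
E
python3 - <<'E'
from h import *
p=get_image("wrist");print(np.round(p["mount"],3),p["vertical_fov"])
go(.56,.37,.2,1.455-np.pi/2)
go(.38,.33,.2,1.521-np.pi/2)
p=get_image("top");a=p["img"];
im=np.hstack([cv2.resize(a[150:215,150:200],None,fx=6,fy=6),cv2.resize(a[165:230,398:448],None,fx=6,fy=6)])
cv2.imwrite("pics/c1.png",im[:,:,::-1])
E
```

```text
[[ 0.001 -0.961 -0.277  0.075]
 [ 1.     0.001  0.002  0.   ]
 [-0.001 -0.277  0.961  0.021]
 [ 0.     0.     0.     1.   ]] 62.96110639978787
t=1.95 shift [-0.4003 -0.1113  0.0408] turn 1.339 alt -1.803 j7 -0.06 tilt 0.0 grip 0.996 F [-0.6  0.9 -0.7]
t=1.95 shift [-0.2447 -0.2102  0.0408] turn 1.273 alt -1.869 j7 -0.06 tilt 0.0 grip 0.996 F [-0.6  0.9 -0.7]
```

View pics/c1.png

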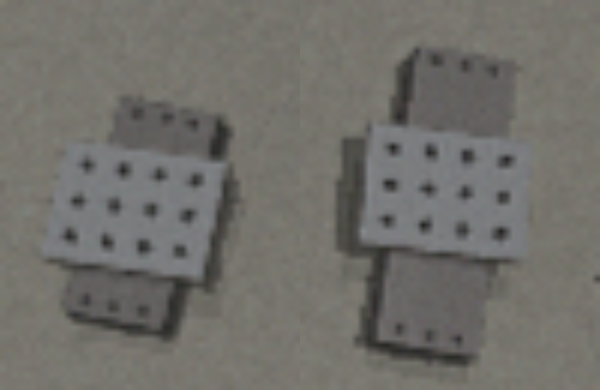

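Emit:
arm_command(motion=[[[-1,-0.4,-0.111,0.04,1.34],[-1,-0.4,-0.111,0.04,1.34],[-1,-0.4,-0.111,0.04,1.34],[-1,-0.4,-0.111,0.04,1.34],[-1,-0.4,-0.111,0.04,1.34],[-1,-0.4,-0.111,0.04,1.34],[-1,-0.4,-0.111,0.04,1.34],[-1,-0.4,-0.111,0.04,1.34],[-1,-0.4,-0.111,0.04,1.34],[-1,-0.4,-0.111,0.04,1.34],[-1,-0.4,-0.111,0.04,1.34]]])

```text
time: 3.38
position: [0.5588, 0.3716, 0.365]
tool_rot: [-2.344, -2.091, -0.001]
ft_force: [-0.4, -0.3, 0.4]
grip_width: 0.999
```

```bash
cat >> h.py <<'E'
def wfit(name,kind,guess,ang=None,img=None,zadd=0):
    s=get_state();p=get_image("wrist");c=cam(p,s)
    if img: save(p,img)
    e=w2px(c,[[guess[0],guess[1],.02]])[0]
    ds=masks_of(p,name)
    ds=[d for d in ds if np.linalg.norm(np.array([(d["box"][0]+d["box"][2])/2,(d["box"][1]+d["box"][3])/2])-e)<70]
    if not ds: print(name,"not found, expected",e);return
    v,f=fit(kind,[(c,ds[0]["region"].astype(float))],np.r_[guess,[] if ang is None else ang])
    print(name,np.round(v,4),round(f,3),"box",np.round(ds[0]["box"]),round(ds[0]["score"],2));return v
E
python3 - <<'E'
from h import *
v=wfit("plate_b","plate",(.56,.37),1.455,"w1.png")
wfit("short_case","short_case",(.56,.37),-.116)
if v is not None: go(v[0],v[1],.047,v[2]-np.pi/2)
E
```

```text
plate_b [0.5596 0.3697 1.4722] 0.034 box [289. 145. 353. 224.] 0.63
short_case [ 0.5605  0.3699 -0.1524] 1.385 box [264. 153. 376. 210.] 0.72
t=3.58 shift [-0.0011  0.0002  0.1539] turn -0.018 alt 3.124 j7 -0.66 tilt 0.01 grip 0.999 F [-0.3  0.4 -0.6]
```

View pics/w1.png

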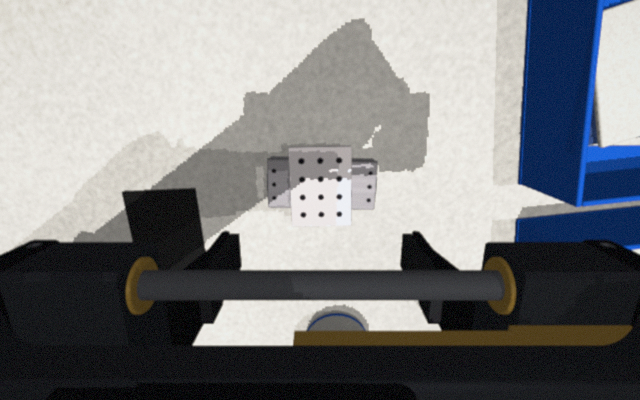

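Emit:
arm_command(motion=[[[-1,-0.001,0,0.06,-0.018],[-1,-0.001,0,0.11,-0.018],[-1,-0.001,0,0.14,-0.018],[-1,-0.001,0,0.154,-0.018],[-1,-0.001,0,0.154,-0.018],[1,-0.001,0,0.154,-0.018],[1,-0.001,0,0.154,-0.018],[1,-0.001,0,0.154,-0.018],[1,-0.001,0,0.154,-0.018],[1,-0.001,0,0.154,-0.018],[1,-0.001,0,0.12,-0.018],[1,-0.001,0,0.08,-0.018]]], grip_force=20)

```text
time: 5.08
position: [0.5592, 0.3692, 0.2842]
tool_rot: [-2.329, -2.109, 0.004]
ft_force: [0.2, 1.2, -0.6]
grip_width: 0.689
```

```bash
python3 - <<'E'
from h import *
go(.3806,.3297,.12,1.5212-np.pi/2)
E
```

```text
t=5.08 shift [-0.0569 -0.1738  0.0007] turn -0.049 alt 3.092 j7 -0.63 tilt 0.16 grip 0.689 F [ 0.2  1.2 -0.6]
```

Emit:
arm_command(motion=[[[1,-0.02,-0.06,0,-0.02],[1,-0.04,-0.12,0,-0.04],[1,-0.057,-0.174,0,-0.049],[1,-0.057,-0.174,0.01,-0.049],[1,-0.057,-0.174,0.01,-0.049]]])

```text
time: 5.7
position: [0.3811, 0.3298, 0.2745]
tool_rot: [2.276, 2.165, 0.0]
ft_force: [0.8, 0.4, -0.2]
grip_width: 0.687
```

```bash
python3 - <<'E'
from h import *
s=get_state();p=get_image("wrist");save(p,"w2.png")
go(.3806,.3297,.026,1.5212-np.pi/2)
E
```

```text
t=5.75 shift [-0.0003 -0.0014  0.0849] turn -0.001 alt 3.14 j7 -0.79 tilt 0.06 grip 0.682 F [-0.4 -0.1 -0.2]
```

View pics/w2.png

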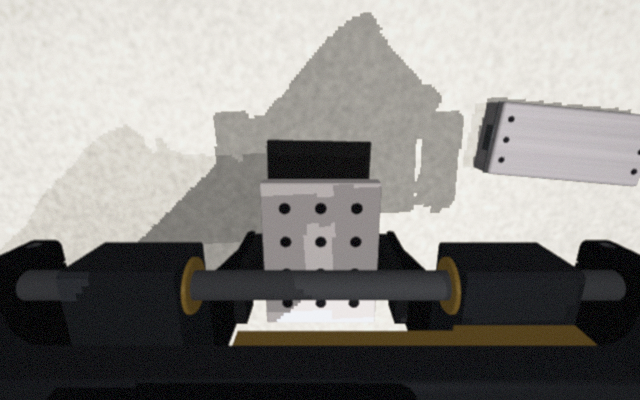

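The held plate hides the near part of the pad. The pad's far edge shows from (267,140) to (371,142), and I can check the pad position against it.

```bash
python3 - <<'E'
from h import *
s=get_state();p=get_image("wrist");c=cam(p,s)
q=px2w(c,[[267,140],[371,142]],.004);print(q,np.linalg.norm(q[0]-q[1]))
M=R.from_rotvec(s["tool_rot"]).as_matrix();u=M[:,0];m=q.mean(0);d=q[1]-q[0]
n=np.array([-d[1],d[0]])/np.linalg.norm(d[:2]);n*=np.sign(n@u[:2]);print("centre",m[:2]-.05*n,"ang",np.arctan2(n[1],n[0]), u)
E
```

```text
[[0.3451922  0.38175407 0.004     ]
 [0.42382845 0.3763138  0.004     ]] 0.07882421558424625
centre [0.38105944 0.32915317] ang 1.5017236881222826 [5.09104385e-02 9.98703206e-01 1.80643838e-04]
```

Those agree with the earlier fit, so I lower the plate and release it.

Emit:
arm_command(motion=[[[1,0,0,0.05,0],[1,0,0,0.075,0],[1,0,0,0.085,0],[1,0,0,0.085,0],[1,0,0,0.085,0],[-1,0,0,0.085,0],[-1,0,0,0.085,0],[-1,0,0,0.085,0],[-1,0,0,0.085,0],[-1,0,0,0.03,0],[-1,0,0,-0.03,0],[-1,0,0,-0.09,0]]])

```text
time: 7.3
position: [0.3807, 0.3296, 0.3666]
tool_rot: [-2.276, -2.165, -0.0]
ft_force: [0.5, 1.4, -0.6]
grip_width: 0.998
```

```bash
python3 - <<'E'
from h import *
import h
s=get_state();p=get_image("wrist");save(p,"w3.png")
go(.56,-.355,.2,1.501-np.pi/2)
E
```

```text
t=7.35 shift [-0.6763  0.2117  0.0058] turn 0.019 alt -3.122 j7 -0.81 tilt 0.79 grip 0.999 F [2.6 2.2 5.3]
```

View pics/w3.png

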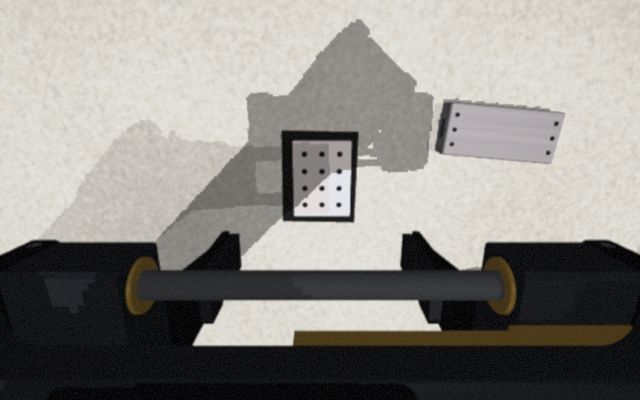

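Emit:
arm_command(motion=[[[-1,-0.3,0.15,0.005,0.02],[-1,-0.3,0.15,0.005,0.02],[-1,-0.3,0.15,0.005,0.02],[-1,-0.3,0.15,0.005,0.02],[-1,-0.3,0.15,0.005,0.02],[-1,-0.676,0.212,0.005,0.02],[-1,-0.676,0.212,0.005,0.02],[-1,-0.676,0.212,0.005,0.02],[-1,-0.676,0.212,0.005,0.02],[-1,-0.676,0.212,0.005,0.02],[-1,-0.676,0.212,0.005,0.02],[-1,-0.676,0.212,0.005,0.02]]])

```text
time: 8.85
position: [0.5577, -0.36, 0.3592]
tool_rot: [2.302, 2.137, -0.004]
ft_force: [1.0, -0.4, 0.4]
grip_width: 1.0
```

```bash
python3 - <<'E'
from h import *
v=wfit("plate_a","plate",(.5605,-.3554),1.501)
if v is not None: go(v[0],v[1],.047,v[2]-np.pi/2)
E
```

```text
plate_a [ 0.5609 -0.3543  1.4939] 0.035 box [294. 140. 357. 222.] 0.55
t=8.95 shift [0.0065 0.0034 0.1481] turn 0.001 alt -3.141 j7 0.7 tilt 0.21 grip 1.0 F [-0.4 -0.7  0.3]
```

Emit:
arm_command(motion=[[[-1,0.006,0.003,0.06,0],[-1,0.006,0.003,0.11,0],[-1,0.006,0.003,0.138,0],[-1,0.006,0.003,0.148,0],[-1,0.006,0.003,0.148,0],[1,0.006,0.003,0.148,0],[1,0.006,0.003,0.148,0],[1,0.006,0.003,0.148,0],[1,0.006,0.003,0.148,0],[1,0.006,0.003,0.148,0],[1,0.006,0.003,0.11,0],[1,0.006,0.003,0.06,0]]])

```text
time: 10.45
position: [0.5619, -0.3494, 0.2989]
tool_rot: [-2.295, -2.14, 0.002]
ft_force: [0.7, 0.4, -0.5]
grip_width: 0.686
```

```bash
python3 - <<'E'
from h import *
go(.3808,.3295,.13,1.515-np.pi/2)
E
```

```text
t=10.45 shift [ 0.6646 -0.2281  0.0065] turn -0.014 alt 3.127 j7 0.72 tilt 0.2 grip 0.686 F [ 0.7  0.4 -0.5]
```

Emit:
arm_command(motion=[[[1,0.3,-0.15,0.006,-0.014],[1,0.3,-0.15,0.006,-0.014],[1,0.3,-0.15,0.006,-0.014],[1,0.3,-0.15,0.006,-0.014],[1,0.3,-0.15,0.006,-0.014],[1,0.669,-0.228,0.006,-0.014],[1,0.669,-0.228,0.006,-0.014],[1,0.669,-0.228,0.006,-0.014],[1,0.669,-0.228,0.006,-0.014],[1,0.669,-0.228,0.006,-0.014],[1,0.669,-0.228,0.006,-0.014],[1,0.669,-0.228,0.006,-0.014]]])

```text
time: 11.95
position: [0.3799, 0.337, 0.2935]
tool_rot: [-2.277, -2.164, -0.001]
ft_force: [0.4, -0.3, -1.4]
grip_width: 0.681
```

Emit:
arm_command(motion=[[[1,0,0,0,0],[1,0,0,0,0],[1,0,0,0,0]]])

```text
time: 12.32
position: [0.3823, 0.3314, 0.2938]
tool_rot: [2.286, 2.155, -0.0]
ft_force: [1.2, -0.6, -1.4]
grip_width: 0.683
```

```bash
python3 - <<'E'
from h import *
s=get_state();p=get_image("wrist");save(p,"w4.png")
# predicted plate corners/top grip: held plate centre along tool axes
go(.3808,.3345,.036,1.515-np.pi/2)
c=cam(p,s);M=R.from_rotvec(s["tool_rot"]).as_matrix();T=np.array(s["position"])
for e in(0,.005): print(e,np.round(w2px(c,[T+M@np.array([a-e,b,.164+.011]) for a,b in((.04,.03),(.04,-.03))])))
E
```

```text
t=12.38 shift [ 0.0027 -0.0016  0.0939] turn -0.003 alt 3.139 j7 -0.79 tilt 0.0 grip 0.681 F [ 0.8  0.  -0.6]
0 [[381. 182.]
 [256. 182.]]
0.005 [[380. 192.]
 [257. 192.]]
```

View pics/w4.png

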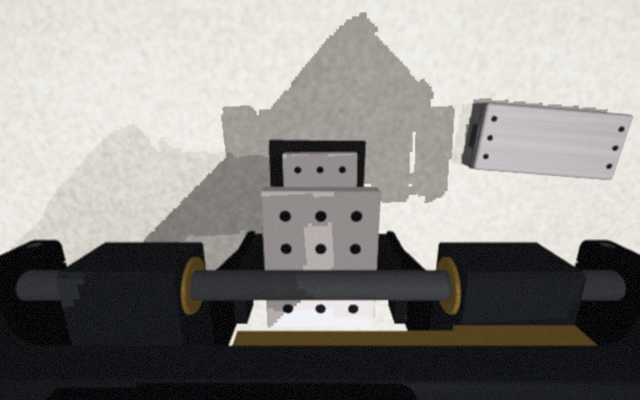

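The held plate's far edge is at row 187, so it sits about 3 mm off in the grip, and I correct for that.

Emit:
arm_command(motion=[[[1,0.001,-0.001,0.05,0],[1,0.001,-0.001,0.085,0],[1,0.001,-0.001,0.094,0],[1,0.001,-0.001,0.094,0],[1,0.001,-0.001,0.094,0],[-1,0.001,-0.001,0.094,0],[-1,0.001,-0.001,0.094,0],[-1,0.001,-0.001,0.094,0],[-1,0.001,-0.001,0.094,0],[-1,0.001,-0.001,0.03,0],[-1,0.001,-0.001,-0.03,0],[-1,0.001,-0.001,-0.07,0]]])

```text
time: 13.88
position: [0.381, 0.3344, 0.367]
tool_rot: [-2.283, -2.158, -0.006]
ft_force: [-0.8, 0.6, 0.1]
grip_width: 0.994
```

```bash
python3 - <<'E'
from h import *
s=get_state();p=get_image("wrist");save(p,"w5.png",(220,60,460,260),2)
# reel/dish from top now with free views: refit
ims={n:get_image(n) for n in("top","scene")}
for l,k,uv,a in(("long_case","long_case",(.56,-.355),-.075),("short_case","short_case",(.56,.37),-.116),("dish","dish",(.5235,-.1309),None),("reel","reel",(.5557,.1665),None)):
    v=[]
    for n,q in ims.items():
        c=cam(q);e=w2px(c,[[*uv,.02]])[0]
        for d in masks_of(q,l):
            b=d["box"]
            if np.linalg.norm(np.array([(b[0]+b[2])/2,(b[1]+b[3])/2])-e)<14: v.append((c,d["region"].astype(float)));break
    print(l,len(v),*([np.round(z,4) for z in fit(k,v,np.r_[uv,[] if a is None else a])] if v else[]))
go(.56,-.355,.2,-.075+np.pi/2)
E
```

```text
long_case 2 [ 0.5597 -0.358  -0.1289] 0.0577
short_case 2 [ 0.5605  0.3686 -0.1335] 0.156
dish 2 [ 0.5235 -0.1309] 0.1599
reel 1 [0.5531 0.1673] 0.0713
t=14.43 shift [-6.780e-01  2.178e-01 -4.000e-04] turn -1.552 alt 1.59 j7 -0.82 tilt 0.11 grip 1.0 F [ 0.3 -0.3 -0.6]
```

View pics/w5.png

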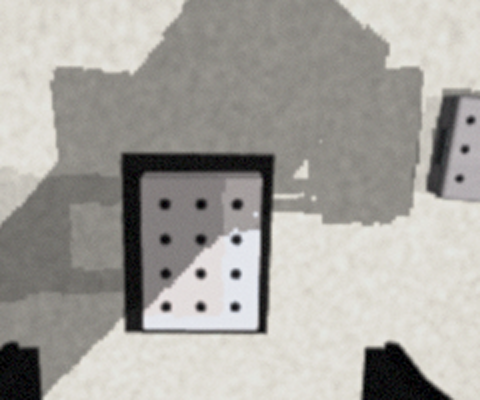

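Both plates are piled squarely on the pad. Next is the long case.

Emit:
arm_command(motion=[[[-1,-0.3,0.15,0,0.8],[-1,-0.3,0.15,0,0.8],[-1,-0.3,0.15,0,0.8],[-1,-0.3,0.15,0,0.8],[-1,-0.3,0.15,0,0.8],[-1,-0.678,0.218,0,1.59],[-1,-0.678,0.218,0,1.59],[-1,-0.678,0.218,0,1.59],[-1,-0.678,0.218,0,1.59],[-1,-0.678,0.218,0,1.59],[-1,-0.678,0.218,0,1.59],[-1,-0.678,0.218,0,1.59]]])

```text
time: 15.92
position: [0.5594, -0.3587, 0.3629]
tool_rot: [3.137, -0.124, -0.003]
ft_force: [0.8, 0.5, -0.5]
grip_width: 1.001
```

Emit:
arm_command(motion=[[[-1,0,0,0,0],[-1,0,0,0,0],[-1,0,0,0,0]]])

```text
time: 16.3
position: [0.5611, -0.353, 0.3636]
tool_rot: [-3.138, 0.114, -0.0]
ft_force: [0.6, -0.0, 1.1]
grip_width: 1.0
```

```bash
python3 - <<'E'
from h import *
v=wfit("long_case","long_case",(.56,-.356),-.1,"w6.png")
v=wfit("long_case","long_case",(.56,-.356),-.1) if v is None else v
if v is not None: go(v[0],v[1],.022,v[2]+np.pi/2)
E
```

```text
long_case [ 0.5603 -0.3573 -0.1256] 0.022 box [300. 104. 358. 257.] 0.89
t=16.40 shift [-0.0004  0.0042  0.1779] turn 0.053 alt -3.089 j7 -0.85 tilt 0.07 grip 1.0 F [ 0.5 -0.8 -0.2]
```

Emit:
arm_command(motion=[[[-1,0,0.004,0.06,0.053],[-1,0,0.004,0.12,0.053],[-1,0,0.004,0.16,0.053],[-1,0,0.004,0.178,0.053],[-1,0,0.004,0.178,0.053],[1,0,0.004,0.178,0.053],[1,0,0.004,0.178,0.053],[1,0,0.004,0.178,0.053],[1,0,0.004,0.178,0.053],[1,0,0.004,0.178,0.053],[1,0,0.004,0.178,0.053],[1,0,0.004,0.14,0.053]]], grip_force=35)

```text
time: 17.9
position: [0.5588, -0.3574, 0.2203]
tool_rot: [-3.132, 0.201, 0.011]
ft_force: [0.6, 0.2, -2.5]
grip_width: 0.572
```

Emit:
arm_command(motion=[[[1,0,0,-0.05,0],[1,0,0,-0.07,0],[1,0,0,-0.07,0]]])

```text
time: 18.27
position: [0.5602, -0.3591, 0.2943]
tool_rot: [3.135, -0.201, 0.003]
ft_force: [0.5, -0.1, -3.9]
grip_width: 0.572
```

```bash
python3 - <<'E'
from h import *
d=np.array([.5233,-.1309]);r=np.array([.555,.1668])
u=(r-d)/np.linalg.norm(r-d);print(np.linalg.norm(r-d),u)
X=np.array([u[1],-u[0]]);m=d+.15*u;a=np.arctan2(X[1],X[0]);print("long",m,a,"short",m+.141*X,a+np.pi/2)
go(m[0],m[1],.13,a+np.pi/2)
E
```

```text
0.29938299884930003 [0.10588444 0.99437844]
long [0.53918267 0.01825677] -0.10608329512179651 short [0.67939003 0.00332706] 1.4647130316731
t=18.27 shift [-0.0691 -0.3715  0.    ] turn -0.022 alt 3.12 j7 -0.86 tilt 0.11 grip 0.572 F [ 0.5 -0.1 -3.9]
```

Emit:
arm_command(motion=[[[1,-0.069,-0.372,0,-0.022],[1,-0.069,-0.372,0,-0.022],[1,-0.069,-0.372,0,-0.022],[1,-0.069,-0.372,0,-0.022],[1,-0.069,-0.372,0,-0.022],[1,-0.069,-0.372,0,-0.022],[1,-0.069,-0.372,0,-0.022],[1,-0.069,-0.372,0,-0.022],[1,-0.069,-0.372,0,-0.022],[1,-0.069,-0.372,0,-0.022]]])

```text
time: 19.52
position: [0.5391, 0.0171, 0.2935]
tool_rot: [3.136, -0.172, -0.0]
ft_force: [-0.2, -0.0, -3.0]
grip_width: 0.575
```

```bash
python3 - <<'E'
from h import *
go(.5392,.0183,.0225,-.106+np.pi/2)
E
```

```text
t=19.52 shift [-0.     -0.0012  0.107 ] turn -0.003 alt 3.138 j7 -1.59 tilt 0.04 grip 0.575 F [-0.2 -0.  -3. ]
```

Emit:
arm_command(motion=[[[1,0,-0.001,0.06,0],[1,0,-0.001,0.09,0],[1,0,-0.001,0.103,0],[1,0,-0.001,0.107,0],[1,0,-0.001,0.107,0],[-1,0,-0.001,0.107,0],[-1,0,-0.001,0.107,0],[-1,0,-0.001,0.107,0],[-1,0,-0.001,0.107,0],[-1,0,-0.001,0.05,0],[-1,0,-0.001,-0.01,0],[-1,0,-0.001,-0.07,0]]])

```text
time: 21.02
position: [0.539, 0.0198, 0.3655]
tool_rot: [-3.137, 0.167, 0.0]
ft_force: [0.8, 0.4, 0.8]
grip_width: 1.001
```

Emit:
arm_command(motion=[[[-1,0,0,-0.05,0],[-1,0,0,-0.1,0],[-1,0,0,-0.1,0],[-1,0,0,-0.1,0]]])

```text
time: 21.52
position: [0.5391, 0.0199, 0.4632]
tool_rot: [-3.137, 0.167, 0.001]
ft_force: [0.2, 0.5, -0.0]
grip_width: 0.998
```

```bash
python3 - <<'E'
from h import *
wfit("long_case","long_case",(.539,.018),-.106,"w7.png")
wfit("dish","dish",(.523,-.131));wfit("reel","reel",(.555,.167))
go(.5605,.369,.2,-.13+np.pi/2)
E
```

```text
long_case [ 0.5406  0.0206 -0.1136] 0.034 box [301. 102. 341. 222.] 0.67
dish [ 0.5241 -0.131 ] 0.096 box [406. 133. 471. 195.] 0.96
reel [0.5554 0.1669] 0.022 box [167. 133. 239. 198.] 0.78
t=21.82 shift [-0.0157 -0.3494  0.0986] turn 0.024 alt -3.118 j7 -1.71 tilt 0.09 grip 0.998 F [ 0.4  0.3 -0.2]
```

View pics/w7.png

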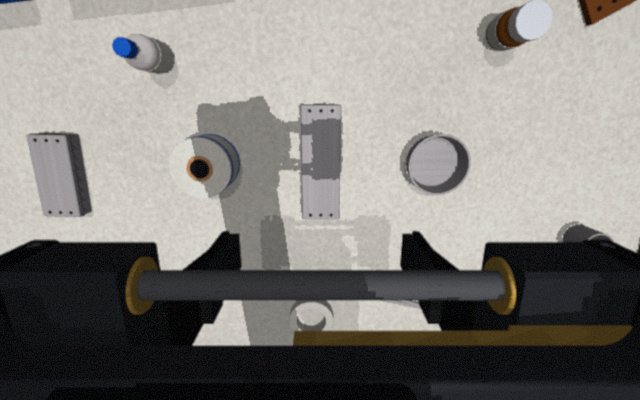

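Emit:
arm_command(motion=[[[-1,-0.016,-0.349,0.1,0.024],[-1,-0.016,-0.349,0.1,0.024],[-1,-0.016,-0.349,0.1,0.024],[-1,-0.016,-0.349,0.1,0.024],[-1,-0.016,-0.349,0.1,0.024],[-1,-0.016,-0.349,0.1,0.024],[-1,-0.016,-0.349,0.1,0.024],[-1,-0.016,-0.349,0.1,0.024],[-1,-0.016,-0.349,0.1,0.024],[-1,-0.016,-0.349,0.1,0.024]]])

```text
time: 23.08
position: [0.5609, 0.3672, 0.3646]
tool_rot: [-3.134, 0.208, -0.001]
ft_force: [0.2, -0.4, -0.1]
grip_width: 1.0
```

```bash
python3 - <<'E'
from h import *
v=wfit("short_case","short_case",(.56,.369),-.13)
if v is not None: go(v[0],v[1],.022,v[2]+np.pi/2)
E
```

```text
short_case [ 0.5609  0.369  -0.1285] 0.038 box [292. 126. 346. 232.] 0.75
t=23.18 shift [ 0.     -0.0011  0.1784] turn -0.003 alt 3.139 j7 -2.11 tilt 0.06 grip 0.998 F [ 1.3 -0.8  0.5]
```

Emit:
arm_command(motion=[[[-1,0,-0.001,0.06,0],[-1,0,-0.001,0.12,0],[-1,0,-0.001,0.16,0],[-1,0,-0.001,0.178,0],[-1,0,-0.001,0.178,0],[1,0,-0.001,0.178,0],[1,0,-0.001,0.178,0],[1,0,-0.001,0.178,0],[1,0,-0.001,0.178,0],[1,0,-0.001,0.178,0],[1,0,-0.001,0.13,0],[1,0,-0.001,0.07,0]]])

```text
time: 24.68
position: [0.5596, 0.3695, 0.2928]
tool_rot: [3.132, -0.204, -0.005]
ft_force: [0.5, 1.4, -0.8]
grip_width: 0.568
```

Emit:
arm_command(motion=[[[1,0,0,-0.05,0],[1,0,0,-0.05,0],[1,0,0,-0.05,0]]])

```text
time: 25.05
position: [0.56, 0.3696, 0.3426]
tool_rot: [3.134, -0.204, -0.003]
ft_force: [-0.6, 1.1, -1.9]
grip_width: 0.574
```

```bash
python3 - <<'E'
from h import *
# on the measured long case's axis, 0.14 ahead
a=-.111;print(.5404+.14*np.cos(a),.0200+.14*np.sin(a))
go(.5404+.14*np.cos(a),.0200+.14*np.sin(a),.16,a)
E
```

```text
0.6795384151774608 0.004491891736754313
t=25.05 shift [0.1659 0.3465 0.0186] turn 1.552 alt -1.59 j7 -2.11 tilt 0.1 grip 0.574 F [-0.6  1.1 -1.9]
```

Emit:
arm_command(motion=[[[1,0.166,0.346,0.018,-1.59],[1,0.166,0.346,0.018,-1.59],[1,0.166,0.346,0.018,-1.59],[1,0.166,0.346,0.018,-1.59],[1,0.166,0.346,0.018,-1.59],[1,0.166,0.346,0.018,-1.59],[1,0.166,0.346,0.018,-1.59],[1,0.166,0.346,0.018,-1.59],[1,0.166,0.346,0.018,-1.59],[1,0.166,0.346,0.018,-1.59],[1,0.166,0.346,0.018,-1.59],[1,0.166,0.346,0.018,-1.59]]])

```text
time: 26.55
position: [0.68, 0.0052, 0.3252]
tool_rot: [-2.342, -2.094, 0.001]
ft_force: [-0.4, -0.7, -1.2]
grip_width: 0.574
```

Emit:
arm_command(motion=[[[1,0,0,0,0],[1,0,0,0,0]]])

```text
time: 26.8
position: [0.6802, 0.0051, 0.3258]
tool_rot: [2.341, 2.095, 0.0]
ft_force: [-0.0, -0.6, -2.1]
grip_width: 0.567
```

```bash
python3 - <<'E'
from h import *
go(.6795,.0045,.0225,-.111)
E
```

```text
t=26.80 shift [-0.0007 -0.0006  0.1393] turn -0.0 alt 3.141 j7 0.0 tilt 0.01 grip 0.567 F [-0.  -0.6 -2.1]
```

Emit:
arm_command(motion=[[[1,0,0,0.06,0],[1,0,0,0.11,0],[1,0,0,0.132,0],[1,0,0,0.139,0],[1,0,0,0.139,0],[-0.5,0,0,0.139,0],[-0.5,0,0,0.139,0],[-0.5,0,0,0.139,0],[-0.5,0,0,0.139,0],[-0.5,0,0,0.09,0],[-0.5,0,0,0.03,0],[-0.5,0,0,-0.03,0]]])

```text
time: 28.3
position: [0.6799, 0.005, 0.3575]
tool_rot: [-2.341, -2.095, 0.0]
ft_force: [0.3, -0.1, -0.1]
grip_width: 0.75
```

Emit:
arm_command(motion=[[[-1,0,0,-0.06,0],[-1,0,0,-0.06,0],[-1,0,0,-0.06,0]]])

```text
time: 28.68
position: [0.68, 0.005, 0.4154]
tool_rot: [-2.341, -2.094, 0.0]
ft_force: [1.0, 0.2, -1.1]
grip_width: 0.966
```

```bash
python3 - <<'E'
from h import *
wfit("short_case","short_case",(.68,.0045),1.46)
wfit("long_case","long_case",(.54,.02),-.11)
go(.3886,-.3387,.2,.0)
go(.3886,-.3387,.2,.7)
E
```

```text
short_case [0.6829 0.0053 1.4496] 0.032 box [298. 124. 343. 219.] 0.61
long_case [ 0.5396  0.0204 -0.1112] 0.031 box [130. 146. 268. 195.] 0.96
t=28.88 shift [-0.374  -0.2513  0.0507] turn -0.111 alt 3.031 j7 -0.02 tilt 0.19 grip 0.996 F [ 0.6  0.8 -0.3]
t=28.88 shift [-0.374  -0.2513  0.0507] turn -0.811 alt 2.331 j7 -0.02 tilt 0.19 grip 0.996 F [ 0.6  0.8 -0.3]
```

Emit:
arm_command(motion=[[[-1,-0.374,-0.251,0.03,-0.111],[-1,-0.374,-0.251,0.03,-0.111],[-1,-0.374,-0.251,0.03,-0.111],[-1,-0.374,-0.251,0.03,-0.111],[-1,-0.374,-0.251,0.03,-0.111],[-1,-0.374,-0.251,0.03,-0.111],[-1,-0.374,-0.251,0.03,-0.111],[-1,-0.374,-0.251,0.03,-0.111],[-1,-0.374,-0.251,0.03,-0.111],[-1,-0.374,-0.251,0.03,-0.111],[-1,-0.374,-0.251,0.03,-0.111],[-1,-0.374,-0.251,0.03,-0.111]]])

```text
time: 30.38
position: [0.3902, -0.338, 0.3856]
tool_rot: [-2.219, -2.224, 0.0]
ft_force: [-0.1, 0.4, -0.2]
grip_width: 0.998
```

```bash
python3 - <<'E'
from h import *
v=wfit("cup","cup",(.3886,-.3387),None,"w8.png")
if v is not None: go(v[0],v[1],.026,0)
E
```

```text
cup [ 0.3898 -0.3377] 0.078 box [300. 158. 343. 202.] 0.81
t=30.48 shift [0.0007 0.     0.1957] turn 0.001 alt -3.14 j7 0.7 tilt 0.0 grip 0.996 F [-0.8  0.7 -0.8]
```

View pics/w8.png

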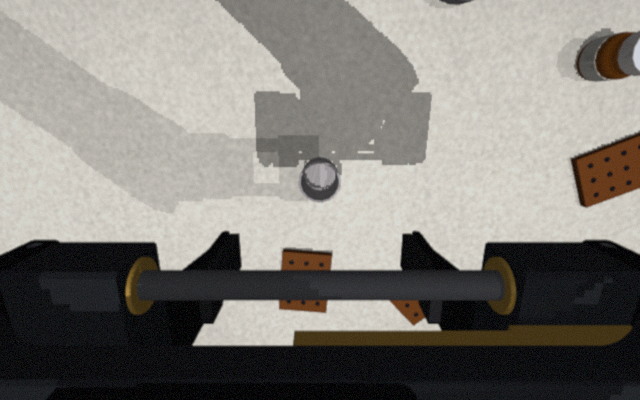

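The cup is at (320,178), upright and clear of the brown plates.

Emit:
arm_command(motion=[[[-1,0.001,0,0.06,0],[-1,0.001,0,0.12,0],[-1,0.001,0,0.17,0],[-1,0.001,0,0.19,0],[-1,0.001,0,0.195,0],[-1,0.001,0,0.195,0],[1,0.001,0,0.195,0],[1,0.001,0,0.195,0],[1,0.001,0,0.195,0],[1,0.001,0,0.195,0],[1,0.001,0,0.195,0],[1,0.001,0,0.195,0]]], grip_force=12)

```text
time: 31.98
position: [0.3893, -0.3379, 0.1908]
tool_rot: [-2.221, -2.221, -0.0]
ft_force: [-0.5, -0.4, 0.8]
grip_width: 0.49
```

Emit:
arm_command(motion=[[[1,0,0,-0.03,0],[1,0,0,-0.08,0],[1,0,0,-0.13,0],[1,0,0,-0.14,0],[1,0,0,-0.14,0],[1,0,0,-0.14,0]]])

```text
time: 32.72
position: [0.3889, -0.3373, 0.329]
tool_rot: [-2.219, -2.22, 0.001]
ft_force: [0.7, -0.8, -0.7]
grip_width: 0.494
```

```bash
python3 - <<'E'
from h import *
go(.682,.005,.16,-.111)
E
```

```text
t=32.73 shift [0.3422 0.2932 0.0047] turn 0.111 alt -3.03 j7 0.74 tilt 0.17 grip 0.494 F [ 0.7 -0.8 -0.7]
```

Emit:
arm_command(motion=[[[1,0.342,0.293,0.004,0.111],[1,0.342,0.293,0.004,0.111],[1,0.342,0.293,0.004,0.111],[1,0.342,0.293,0.004,0.111],[1,0.342,0.293,0.004,0.111],[1,0.342,0.293,0.004,0.111],[1,0.342,0.293,0.004,0.111],[1,0.342,0.293,0.004,0.111],[1,0.342,0.293,0.004,0.111],[1,0.342,0.293,0.004,0.111],[1,0.342,0.293,0.004,0.111],[1,0.342,0.293,0.004,0.111]]])

```text
time: 34.22
position: [0.6819, 0.0029, 0.3272]
tool_rot: [2.343, 2.093, 0.001]
ft_force: [0.3, 0.6, -0.3]
grip_width: 0.493
```

Emit:
arm_command(motion=[[[1,0,0,0,0],[1,0,0,0,0]]])

```text
time: 34.48
position: [0.6822, 0.0041, 0.3269]
tool_rot: [-2.341, -2.095, -0.001]
ft_force: [-0.7, -0.8, -0.2]
grip_width: 0.489
```

```bash
python3 - <<'E'
from h import *
go(.682,.005,.0535,-.111)
p=get_image("wrist");save(p,"w9.png",(160,80,480,360),2)
E
```

```text
t=34.48 shift [ 0.0009 -0.0004  0.1094] turn -0.0 alt 3.142 j7 0.02 tilt 0.02 grip 0.489 F [-0.7 -0.8 -0.2]
```

View pics/w9.png

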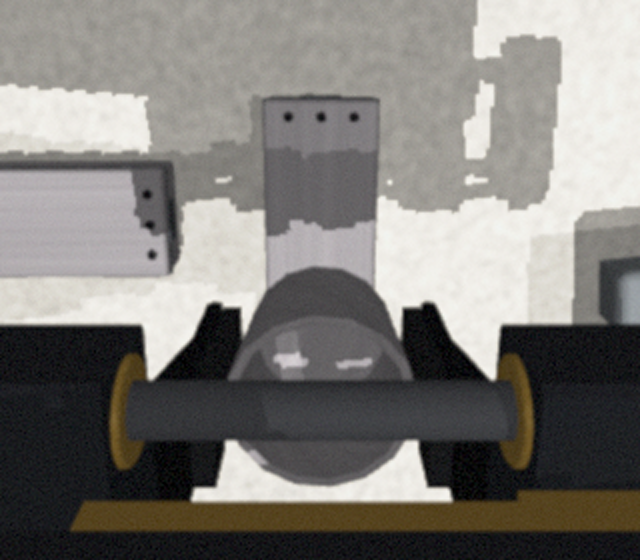

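The cup is held upright in line with the case, so I lower it to the case top and release.

Emit:
arm_command(motion=[[[1,0.001,0,0.05,0],[1,0.001,0,0.09,0],[1,0.001,0,0.104,0],[1,0.001,0,0.109,0],[1,0.001,0,0.11,0],[1,0.001,0,0.11,0],[-0.6,0.001,0,0.11,0],[-0.6,0.001,0,0.11,0],[-0.6,0.001,0,0.11,0],[-0.6,0.001,0,0.11,0],[-0.6,0.001,0,0.07,0],[-0.6,0.001,0,0.02,0]]])

```text
time: 36.02
position: [0.6819, 0.0053, 0.3063]
tool_rot: [-2.34, -2.094, 0.004]
ft_force: [1.0, 0.1, -0.4]
grip_width: 0.799
```

Emit:
arm_command(motion=[[[-0.6,0,0,-0.06,0],[-0.6,0,0,-0.12,0],[-0.6,0,0,-0.16,0],[-0.6,0,0,-0.16,0],[-0.6,0,0,-0.16,0]]])

```text
time: 36.65
position: [0.6822, 0.0051, 0.4659]
tool_rot: [-2.341, -2.094, 0.001]
ft_force: [0.1, 0.8, -0.5]
grip_width: 0.798
```

```bash
python3 - <<'E'
from h import *
import h
wfit("long_case","long_case",(.54,.02),-.11,"w10.png")
wfit("short_case","short_case",(.682,.005),1.46)
o=h.model
h.model=lambda k,x,y,a:o(k,x,y,a)+[0,0,.026]
wfit("cup","cup",(.682,.005))
p=get_image("top");print(get_state()["time"])
a=cv2.resize(p["img"][110:290,140:460],None,fx=2,fy=2);b=cv2.imread("pics/w10.png")[:,:,::-1]
b=cv2.resize(b[:230],(640,230))
cv2.imwrite("pics/f.png",np.vstack([a,b])[:,:,::-1])
E
```

```text
long_case [ 0.5398  0.0207 -0.1081] 0.03 box [154. 142. 270. 186.] 0.73
short_case [0.683  0.0054 1.4607] 0.586 box [301. 121. 341. 206.] 0.87
cup [0.6844 0.0058] 0.075 box [307. 150. 345. 188.] 0.9
37.0
```

View pics/f.png

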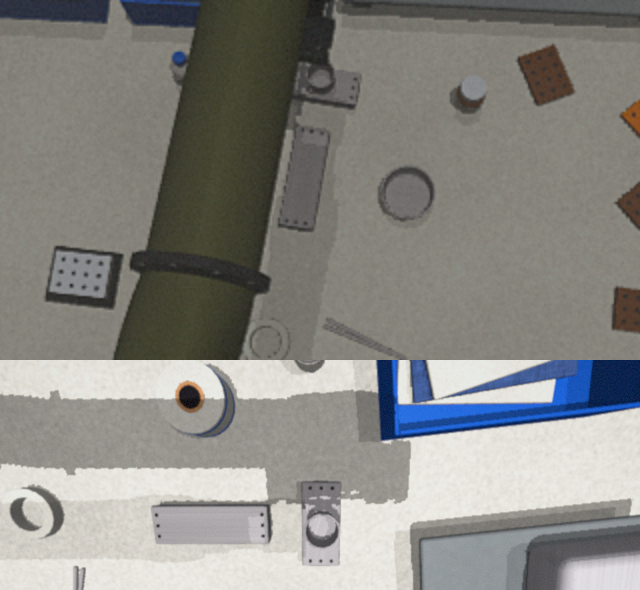

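```bash
python3 -c "
from bench import *
print(close_job())"
```

```text
the job is handed in; nothing more can be done
None
```

The pack is set out as asked and handed in at about 37 s of the 134 s allowed; `close_job` gave no verdict.

Last measurements, from the wrist camera unless noted:

- **Long case:** it lies about 3 mm from the midpoint between dish and reel, and square to their line within about 0.01 rad.
- **Short case:** it lies crosswise with its centre about 144 mm from the long case's, a gap of about 4 cm. It is on the long case's axis within about 1 mm.
- **Cup:** it stands upright on the short case, about 1–2 mm off its centre.
- **Plates:** both are piled squarely on the pad. The pile looks centred within a few mm in the pictures; I did not fit its pose after the second plate went on.
- **Bystanders:** the last pictures show the jar and the little bottle still standing. The gripper is empty and well clear of everything.

The last short-case fit had a poor score (0.59), because the cup covers part of the case. The clean fit taken just before the cup went on gave nearly the same pose.

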